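# Turn the food warmer up one click and start it

### The arm

A 6-joint arm with a two-finger parallel gripper is mounted at the origin on the work surface. World frame = base frame: x ahead of the robot, y to its left, z up, the work surface at z = 0. Lengths are in mm, angles in degrees, forces in N, time in s.
With the tool pointing down it reaches from about 350 to 850 mm from the base axis. Payload 8.1 kg.
Tool frame: the origin (TCP) lies midway between the tips of the shut fingers; the grasp point (between the pads) lies 19 mm behind it; z points along the fingers, y is the direction in which the jaws open and shut (so a half turn about z gives the same grasp; the last joint's range is limited). The gripper opens to 85 mm and grips with 20 to 120 N. Pads are 22 mm wide; open, the fingers measure 114 mm over their backs; the gripper's body (76 mm by 85 mm) begins 54 mm behind the grasp point. The pads swing forward as they close: fully open they stand 13 mm farther back than shut.
Start: joints at [-4.893, 7.471, 85.268, -0, 87.261, -4.893], TCP at [600.004, 0.022, 231.292] pointing down, gripper open.
Joint ranges: [-169.43, 169.43], [-51.17, 129.36], [1.28, 143.12], [-76.62, 256.62], [0, 156.53], [-152.29, 152.29]. Speed limits (degrees/s): [136.94, 136.94, 159.86, 180, 180, 180].

### API

Orientations are given as [roll, pitch, yaw] about the fixed x, y, z axes, in that order (R = Rz(yaw) Ry(pitch) Rx(roll)).
In Python, from bench import telemetry, snapshot, camera_params, job gives the robot as it stands. The module is installed in compiled form; this text tells all that it offers.
- The arm moves only by the shell command python3 -m jog 'ROWS' [FORCE]. ROWS is JSON, a list that holds one entry, the list of rows, each a list of 7 numbers: the shift along the tool's x, y, z in units of 50 mm (1.0 is 50 mm), then the turn, a rotation vector about the tool's x, y, z in units of 2 pi rad (1.0 is 2 pi rad), then the opening, from 0 (shut) to 1 (fully open). In form: [[[dx, dy, dz, rx, ry, rz, claw], ...]]. A call has 1 to 12 rows; each row shifts and turns the commanded pose from where the row before left it, along the tool's axes as they then stand; what a row does not reach is not made up. A row lasts 1/8 s, in which the tool goes at most 62.5 mm and 10.7 degrees, less where a joint would pass 70% of its speed; a pose out of reach is approached as far as the arm can. A call with a number of a shift or a turn outside -1 to 1 is refused whole. A call with a gripper value outside its range is refused whole. The fingers move at their own pace and stop on an object; FORCE is the grip in N (left out, the last holds). Time passes only in rows, so rows that do not move let the fingers close. It gives the time, the measured TCP pose, the force and the opening at its end, in the units of the state.
- telemetry.sense(): the state, without advancing time (a new reading comes with each control period).
- snapshot(name): name is "scene" or "side" or "wrist"; returns (picture, depth): 400x640x3 uint8, red, green, blue; 400x640 float32, mm along the optical axis (not along the pixel's ray), 0 where there is no reading.
- camera_params(name): a dict with "K" (3x3 intrinsics, pixels), "D" ([k1, k2, p1, p2, k3] as OpenCV has them; the pictures are not rectified), "extrinsics" (4x4, takes a point from camera to world coordinates). Camera axes: x right, y down, z forward; pixel columns grow to the right and rows downward; lengths in mm; the calibration is good to about 2 mm. A picture is of the moment at which its call begins: read the wrist's pose just before it. camera_params takes no time and is no camera call; for the wrist camera it gives the pose at the moment of the call.
- job.hand_in(): hands the job in, once; it reports no verdict.
The state is a dict: "time": time; "joint_pos": joint angles; "qd": joint speeds; "joint_efforts": joint torques, N m; "tool_pos": TCP position; "tcp_rot": TCP orientation; "ft_force": force on the tool from outside, world axes, zero at the start; "wrist_torque": the same for the moment, N m; "finger_gap": finger opening in mm.
Only numpy, scipy, OpenCV 4.12 (cv2) and the standard library are available. Lean on these libraries where they do the work, as an engineer would, in place of code of your own. Each camera call takes 0.05 s, during which the arm holds its last target. There are 200 camera calls.

### The job

With the fingertips resting on the big ribbed dial of the food warmer, turn it clockwise until it clicks into the next setting, just one click up and not two. Then press the round start key beside the small timer knob fully down and let go. Take hold of nothing, and leave the timer knob and everything standing around undisturbed.

Things in the scene. Friction and masses are not known exactly. Their poses are not given: they have to be found in the camera images.
- warmer: Electric food warming plate, white, 330 x 400 mm, fixed to the table. Origin: centre of its underside, at table height. Its x axis points away from the operator, y to the operator's left, z up. A flat control deck runs along its near edge, 55 mm above the table, centred at x = -105 mm; behind it is the dark steel hot plate, 59 mm above the table.
- dial_centre (a point): Centre of the flat top face of the heat dial, on its upright axis, 71 mm above the table; on the warmer at x = -105, y = +60 mm. The dial is a black disc, 94 mm across the ribs, standing 16 mm above the deck, its edge knurled with 30 ribs. It is too wide to be pinched: it is turned by pressing a fingertip a few newtons on the flat top face, off centre (25 to 40 mm from the axis), and sweeping round the axis. It turns about its upright axis only and its top does not give.
- dial_mark (a point): Point on the white pointer line on the dial's top face, 36 mm from the axis, level with the top face; it turns with the dial. Five dots on the deck round the dial's far side show the settings, 30 degrees apart, growing larger clockwise (more heat).
- dial (a joint): Turn of the dial in rad, growing clockwise seen from above (more heat). It clicks into rest at 0, 0.524, 1.047, 1.571 and 2.094 (every 30 degrees); at 0 the pointer stands 60 degrees to the left of straight away from the operator. Between two clicks it resists with up to about 0.04 N m; past half-way it snaps on to the next when let go. It starts at rest in the first or the second setting (0 or 0.524). It must end one click up from where it started.
- start_top (a point): Centre of the top of the start key: a white round key 28 mm in diameter, in a grey round housing, on the deck at x = -105, y = -155 mm on the warmer; its top is 77 mm above the table. It is pressed straight down.
- start (a joint): Travel of the start key in m: 0 up, 0.006 fully down (5 N); it springs back when let go.
- timer_top (a point): Centre of the top of the small black timer knob, 34 mm in diameter, 74 mm above the table, on the deck between the dial and the start key (x = -105, y = -75 mm on the warmer). Not to be turned.
- timer_mark (a point): Point near the rim on the white line on the timer knob's top, 14 mm from its axis; it turns with the knob.
- timer (a joint): Turn of the timer knob in rad, clockwise; it stays where it is put. It starts anywhere from -1.5 to 1.5 and must stay there.
- egg_tray: Shallow foil tray of eggs, 190 x 140 x 35 mm, on the hot plate. Origin: centre of its underside. To be left alone.
- pepper: Glass pepper jar, 38 mm diameter, 70 mm tall, standing on the hot plate. Origin: centre of its underside. To be left alone.
- tin: Small steel tin, 38 mm diameter, 35 mm tall, standing on the control deck beside the dial. Origin: centre of its underside. To be left alone.
- mug: White mug, 80 mm diameter, 90 mm tall, on the table to the right of the warmer. Origin: centre of its underside. To be left alone.
- bowl: Blue bowl, 120 mm diameter, 55 mm tall, on the table to the left of the warmer. Origin: centre of its underside. To be left alone.
- spatula: Serving spatula with a wooden handle and flat steel blade, 280 mm long, lying flat on the table in front of the warmer, lower than the deck. Origin: underside, near its middle. To be left alone.

How it is judged:
By the outcome, as a careful person would: the job done as asked, in the order asked, and still so for the second after the job is handed in, with the robot touching nothing.
It also fails if it takes over 38 s, if anything falls off the work surface, if the arm or the gripper's body presses on something with over 40 N, if the wrist force passes 120 N, or if a joint passes its speed limit or range.

## Working session

There is one attempt and no reset: what is moved stays moved. The work goes in short steps, Python scripts to look and compute and a shell command to move; the robot and the scene stay as the last step left them, time stands still between calls to the robot, and variables do not carry over. Pictures are saved under pics/ and viewed, about 8 in all and at most 12, crops included, and the job is handed in when it is done.

```bash
mkdir -p pics; cat > h.py <<'E'
import numpy as np, cv2
from bench import telemetry, snapshot, camera_params
def save(n,f):
    cp=camera_params(n); im,d=snapshot(n); cv2.imwrite('pics/'+f+'.png',im[:,:,::-1]); np.savez('pics/'+f,im=im,d=d,K=cp['K'],D=cp['D'],E=cp['extrinsics'])
def ray(f,uv):
    z=np.load('pics/'+f+'.npz'); p=cv2.undistortPoints(np.array([[uv]],float),z['K'],z['D'])[0,0]
    return z['E'][:3,:3]@np.array([p[0],p[1],1]), z['E'][:3,3], z['d'][int(round(uv[1])),int(round(uv[0]))]
def atz(f,uv,h):
    r,o,d=ray(f,uv); return o+r*(h-o[2])/r[2]
def atd(f,uv):
    r,o,d=ray(f,uv); return o+r*d
def proj(f,P):
    z=np.load('pics/'+f+'.npz'); E=np.linalg.inv(z['E']); 
    return cv2.projectPoints(np.array(P,float).reshape(-1,1,3),cv2.Rodrigues(E[:3,:3])[0],E[:3,3],z['K'],z['D'])[0][:,0]
E
python3 - <<'E'
from h import *
save('scene','s0'); save('wrist','w0')
print(telemetry.sense())
E
```

```text
{'time': 0.1, 'joint_pos': array([-4.89236948e+00,  7.51126053e+00,  8.53234740e+01, -1.42014412e-05,
        8.72611542e+01, -4.89189702e+00]), 'qd': array([ 0.01879943, -0.15055598, -0.0370671 ,  0.07677641,  0.0411642 ,
        0.05235926]), 'joint_efforts': array([ 1.52257860e-03, -5.70947063e+01, -5.01941299e+01, -1.80579236e-04,
        8.16394575e-03,  5.26326357e-05]), 'tool_pos': array([5.99505324e+02, 7.18206161e-02, 2.30340166e+02]), 'tcp_rot': array([-1.79904459e+02, -8.16287147e-03,  8.99995214e+01]), 'ft_force': array([ 0.17824784,  0.74449515, -0.04756002]), 'wrist_torque': array([-0.00583404, -0.00145298,  0.01764706]), 'finger_gap': 85.30765807858667}
```

View pics/s0.png

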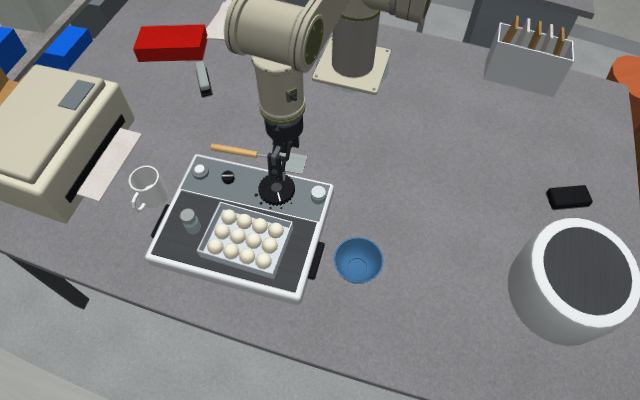

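View pics/w0.png

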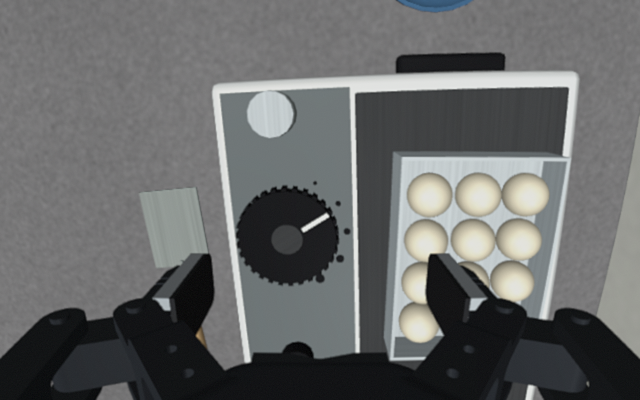

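The wrist view shows the dial hub at about (287,239). Its pointer tip at (328,214) stands near the second dot (338,203), so it appears to be in setting 2. The tin is at (271,114).

```bash
python3 - <<'E'
from h import *
c=atz('w0',(287,239),71); m=atz('w0',(315,222),71); print('dial',c,'depth',atd('w0',(300,250)),'mark',m)
a,b=atz('w0',(352,90),57),atz('w0',(358.5,350),57); print('edge yaw',np.degrees(np.arctan2(-(b-a)[0]*-1, (a-b)[1])),a,b)
print('ptr left deg',np.degrees(np.arctan2((m-c)[1],(m-c)[0])))
for uv in [(315,183),(338,203),(347,231),(340,258),(320,279)]:
    d=atz('w0',uv,55)-c; print('dot',np.degrees(np.arctan2(d[1],d[0])).round(1),np.hypot(d[0],d[1]).round(1))
print('tin',atz('w0',(271,114),90),atd('w0',(271,114)))
for n,uv,h in [('start',(200,169),77),('timer',(228,176),74),('dialS',(276,188),71)]: print(n,atz('s0',uv,h),atd('s0',uv))
im=cv2.imread('pics/s0.png')[140:240,140:345]; cv2.imwrite('pics/c.png',cv2.resize(im,None,fx=3.9,fy=3.9,interpolation=cv2.INTER_CUBIC))
E
```

```text
dial [569.4947765  -53.63752678  71.        ] depth [580.95325912 -64.68713226  69.99895186] mark [594.71161307 -37.55501746  71.        ]
edge yaw 2.8669559064966603 [626.32290349  75.44076593  57.        ] [ 639.26483953 -182.98641868   57.        ]
ptr left deg 32.528456280389975
dot 62.3 54.1
dot 32.2 54.6
dot 1.9 55.0
dot -27.7 55.2
dot -58.3 56.4
tin [561.37285983  56.27913262  90.        ] [561.20950475  56.25155483  88.77788457]
start [ 581.90411965 -260.19344128   77.        ] [ 581.06638189 -260.94474279   75.53273908]
timer [ 578.43371123 -181.02850395   74.        ] [ 577.50643321 -181.7250335    72.38096679]
dialS [573.78518566 -48.94646337  71.        ] [574.65011121 -48.50267934  72.5023947 ]
```

View pics/c.png

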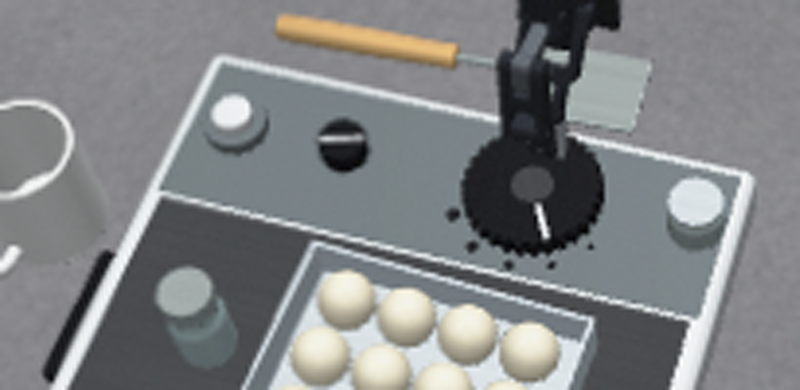

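Scene crop: the start key is at about (233,112) in the crop, the timer at (343,143) and the dial hub at (532,184). The pointer stands at the second dot, so it should end about 2.4° left of straight away. The two cameras disagree by about 6 mm, so I'll move closer and check again.

```bash
python3 -m jog '[[[-0.35,-0.2,0.4,0,0,0,0.55],[-0.35,-0.19,0.6,0,0,0,0.55],[-0.34,-0.19,0.6,0,0,0,0.55],[0,0,0.2,0,0,0,0.55],[0,0,0,0,0,0,0.55],[0,0,0,0,0,0,0.55]]]' 30
python3 - <<'E'
from h import *
save('wrist','w1'); save('side','d1'); save('scene','s1')
s=telemetry.sense(); print(s['tool_pos'],s['tcp_rot'],s['finger_gap'],s['ft_force'])
for f in ('d1','s1','w1'):
  print(f,proj(f,[[571,-52,71],s['tool_pos'],[575.1,-188.5,74],[578.5,-266,77]]).round(0).tolist())
a=cv2.imread('pics/w1.png'); b=cv2.imread('pics/d1.png')
cv2.imwrite('pics/m.png',np.hstack([cv2.resize(a,None,fx=.625,fy=.625),cv2.resize(b,None,fx=.625,fy=.625)]))
E
```

```text
time: 0.85
tool_pos: [572.2, -51.5, 142.8]
tcp_rot: [179.9, 0.0, 90.0]
ft_force: [-0.2, 0.2, -0.6]
finger_gap: 46.9
[571.99431118 -51.64509748 142.61878904] [1.79881635e+02 1.71094623e-02 9.00389491e+01] 46.85426512644701 [ 0.08352676  0.52846795 -0.23891321]
d1 [[345.0, 240.0], [347.0, 216.0], [391.0, 279.0], [422.0, 304.0]]
s1 [[275.0, 187.0], [273.0, 171.0], [226.0, 174.0], [199.0, 167.0]]
w1 [[318.0, 210.0], [320.0, 256.0], [324.0, 390.0], [328.0, 468.0]]
```

View pics/w1.png

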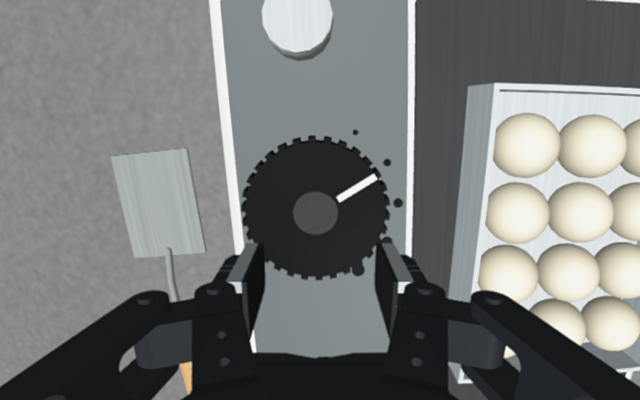

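View pics/d1.png

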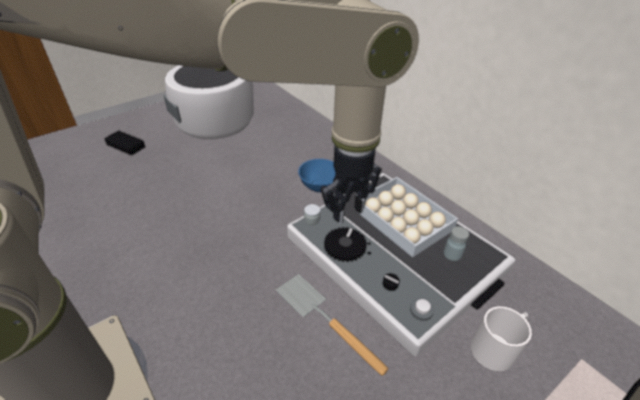

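The wrist view has the dial hub at (316,213). The side view has the dial hub at about (345,242), the timer at (391,280) and the start key at (422,304).

```bash
python3 - <<'E'
from h import *
print('w1 dial',atz('w1',(316,213),71),'tin',atz('w1',(297,18),90))
def E(f,box,lo,hi,name):
    z=np.load('pics/'+f+'.npz')['im']; x0,y0,x1,y1=box; g=cv2.cvtColor(z,cv2.COLOR_RGB2GRAY)[y0:y1,x0:x1]
    m=((g>=lo)&(g<=hi)).astype(np.uint8); n,l,s,c=cv2.connectedComponentsWithStats(m)
    for i in np.argsort(-s[1:,4])[:1]+1: print(f,name,s[i,2:5],c[i]+[x0,y0]); return c[i]+[x0,y0]
for f,nm,box,lo,hi,h in [('d1','start',(412,294,434,318),190,255,77),('s0','start',(192,160,210,180),200,255,77),('d1','timer',(378,268,404,296),0,60,70),('s0','timer',(218,168,238,186),0,60,70),('d1','dial',(315,222,372,268),0,50,66)]:
    c=E(f,box,lo,hi,nm); print(atz(f,c,h).round(1))
z=np.load('pics/d1.npz')['im'];s=cv2.resize(z[210:330,280:450,::-1],None,fx=4,fy=4,interpolation=cv2.INTER_CUBIC);cv2.imwrite('pics/d1c.png',s)
E
```

```text
w1 dial [569.66333744 -54.16462924  71.        ] tin [560.42093588  54.4589803   90.        ]
d1 start [ 13  12 117] [422.78632479 305.1965812 ]
[ 578.1 -269.4   77. ]
s0 start [ 9  7 56] [198.92857143 168.05357143]
[ 580.  -264.3   77. ]
d1 timer [ 16  13 130] [389.32307692 284.66153846]
[ 565.6 -195.    70. ]
s0 timer [12  8 74] [227.78378378 179.60810811]
[ 586.8 -178.7   70. ]
d1 dial [ 42  33 957] [344.77638454 244.93416928]
[565.5 -58.8  66. ]
```

```bash
python3 -m jog '[[[-0.05,-0.05,0.4,0,0,0,0.55],[0,0,0.5,0,0,0,0.55],[0,0,0.36,0,0,0,0.55],[0,0,0,0,0,0,0.55],[0,0,0,0,0,0,0.55]]]'
python3 -m jog '[[[0,0,0.03,0,0,0,0.55],[0,0,0.03,0,0,0,0.55],[0,0,0.03,0,0,0,0.55],[0,0,0,0,0,0,0.55]]]'
```

```text
time: 1.62
tool_pos: [568.9, -54.6, 78.8]
tcp_rot: [180.0, 0.0, 90.0]
ft_force: [0.6, 0.5, 0.4]
finger_gap: 47.0
time: 2.12
tool_pos: [568.4, -54.4, 73.7]
tcp_rot: [-180.0, -0.0, 90.0]
ft_force: [-0.6, 0.2, 0.8]
finger_gap: 46.9
```

```bash
for i in 1 ; do python3 -m jog '[[[0,0,0.03,0,0,0,0.55],[0,0,0.02,0,0,0,0.55],[0,0,0,0,0,0,0.55],[0,0,0,0,0,0,0.55]]]'; python3 -m jog '[[[0,0,0.02,0,0,0,0.55],[0,0,0.02,0,0,0,0.55],[0,0,0,0,0,0,0.55]]]'; done
```

```text
time: 2.62
tool_pos: [568.5, -54.5, 71.3]
tcp_rot: [180.0, -0.0, 90.0]
ft_force: [0.5, 0.1, -0.6]
finger_gap: 47.0
time: 3.0
tool_pos: [568.4, -54.5, 69.2]
tcp_rot: [-180.0, -0.0, 90.0]
ft_force: [-0.1, 0.2, 0.8]
finger_gap: 47.1
```

```bash
python3 -m jog '[[[0.01,0.02,0.02,0,0,0,0.55],[0,0,0.01,0,0,0,0.55],[0,0,0,0,0,0,0.55]]]'; python3 -m jog '[[[0,0,0.02,0,0,0,0.55],[0,0,0,0,0,0,0.55]]]'; python3 -m jog '[[[0,0,0.02,0,0,0,0.55],[0,0,0,0,0,0,0.55]]]'
```

```text
time: 3.38
tool_pos: [569.4, -54.1, 68.5]
tcp_rot: [-180.0, 0.0, 90.0]
ft_force: [-4.0, -0.5, 7.0]
finger_gap: 47.2
time: 3.62
tool_pos: [569.5, -54.1, 68.4]
tcp_rot: [-180.0, 0.0, 90.0]
ft_force: [-7.6, 0.3, 14.6]
finger_gap: 47.1
time: 3.88
tool_pos: [569.5, -54.2, 68.3]
tcp_rot: [-180.0, 0.0, 90.0]
ft_force: [-13.2, 1.2, 22.5]
finger_gap: 47.1
```

```bash
python3 -m jog '[[[0,0,-0.025,0,0,0,0.55],[0,0,0,0,0,0,0.55]]]'; python3 -m jog '[[[0,0,0,0,0,0.012,0.55],[0,0,0,0,0,0.012,0.55],[0,0,0,0,0,0.012,0.55],[0,0,0,0,0,0.012,0.55],[0,0,0,0,0,0.012,0.55],[0,0,0,0,0,0.012,0.55],[0,0,0,0,0,0.012,0.55],[0,0,0,0,0,0,0.55],[0,0,0,0,0,0,0.55]]]'
python3 - <<'E'
from h import *
save('wrist','w2')
print(telemetry.sense()['wrist_torque'])
E
```

```text
time: 4.12
tool_pos: [569.6, -54.1, 68.4]
tcp_rot: [-180.0, 0.0, 90.0]
ft_force: [-6.9, 0.1, 12.2]
finger_gap: 47.1
time: 5.25
tool_pos: [568.9, -53.8, 68.4]
tcp_rot: [-179.9, 0.0, 59.8]
ft_force: [-11.2, 2.0, 16.0]
finger_gap: 46.6
[0.25994027 1.89753271 0.03573302]
```

View pics/w2.png

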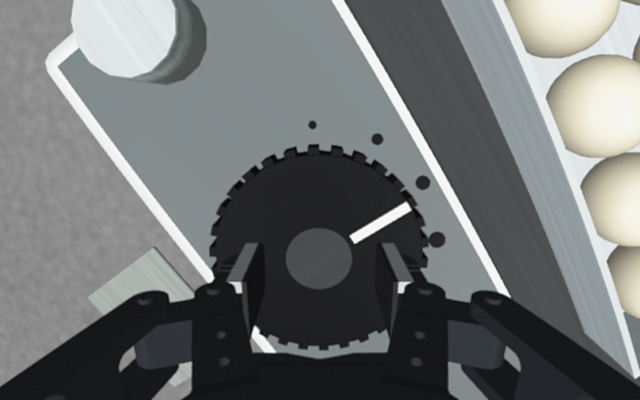

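The hub is at (319,259) and the pointer tip at (407,208), close to the third dot (423,183). I'll check the angle numerically.

```bash
python3 - <<'E'
from h import *
c=atz('w2',(319,259),71); m=atz('w2',(407,208),71)-c; print(c,np.degrees(np.arctan2(m[1],m[0])),np.hypot(*m[:2]))
for uv in [(312,125),(377,139),(423,183),(437,240)]:
    d=atz('w2',uv,55)-c; print(np.degrees(np.arctan2(d[1],d[0])).round(1))
E
```

```text
[569.26106924 -54.27965038  71.        ] 1.7840423289793894 42.286590500417695
62.9
32.6
2.1
-28.0
```

```bash
python3 -m jog '[[[0,0,-0.06,0,0,0,0.55],[0,0,-0.3,0,0,0,0.55],[0,0,-0.5,0,0,-0.028,0.55],[0,0,-0.5,0,0,-0.028,0.55],[0,0,0,0,0,-0.028,0],[0,0,0,0,0,0,0],[0,0,0,0,0,0,0]]]'
python3 - <<'E'
from h import *
save('wrist','w3')
E
```

```text
time: 6.18
tool_pos: [569.3, -54.0, 135.0]
tcp_rot: [-180.0, -0.0, 89.8]
ft_force: [0.3, -0.3, 0.7]
finger_gap: -0.1
```

View pics/w3.png

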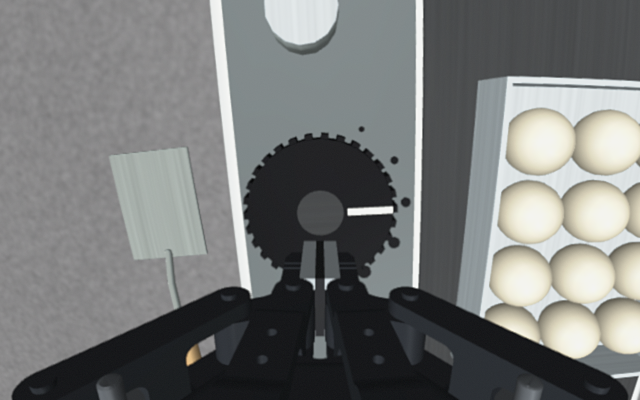

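The dial rests with its pointer (393,210) at the third dot, exactly one click up. Next is the start key.

```bash
python3 -m jog '[[[-0.6,0.03,0,0,0,0,0],[-0.75,0.03,0,0,0,0,0],[-0.8,0.03,0,0,0,0,0],[-0.8,0.03,0,0,0,0,0],[-0.75,0.03,0,0,0,0,0],[-0.59,0.03,0.2,0,0,0,0],[0,0,0.3,0,0,0,0],[0,0,0.2,0,0,0,0],[0,0,0,0,0,0,0],[0,0,0,0,0,0,0]]]'
python3 - <<'E'
from h import *
save('wrist','w4'); save('side','d4'); save('scene','s4')
print(telemetry.sense()['tool_pos'])
g=lambda f,x,y,w,h,k:cv2.resize(cv2.imread(f'pics/{f}.png')[y:y+h,x:x+w],(400,300),interpolation=cv2.INTER_CUBIC)
cv2.imwrite('pics/m4.png',np.vstack([np.hstack([g('w4',0,0,640,400,1),g('w4',240,200,160,120,1)]),np.hstack([g('d4',350,210,160,120,1),g('s4',130,100,160,120,1)])]))
E
```

```text
time: 7.48
tool_pos: [578.8, -267.6, 100.4]
tcp_rot: [180.0, 0.0, 90.1]
ft_force: [0.5, 0.6, 0.4]
finger_gap: 0.1
[ 579.09218798 -268.24445452  100.93750956]
```

View pics/m4.png

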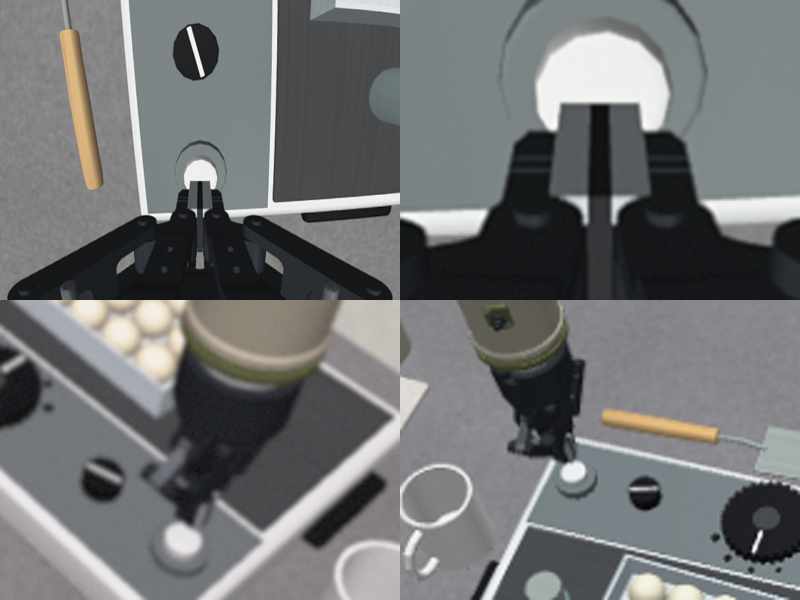

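The wrist crop shows the key spanning 294–348 in columns, with its top edge at row 212, so its centre is near (321,238). The fingertips look nearly above it.

```bash
python3 - <<'E'
from h import *
for uv in [(321,238),(294.5,236),(348,236),(321,212)]: print(uv,atz('w4',uv,77).round(1))
print(proj('w4',[[578.5,-268.5,77]]))
E
```

```text
(321, 238) [ 579.  -268.4   77. ]
(294.5, 236) [ 566.  -267.3   77. ]
(348, 236) [ 592.3 -267.4   77. ]
(321, 212) [ 579. -255.   77.]
[[319.89069008 238.20873419]]
```

```bash
python3 -m jog '[[[0,0,0.2,0,0,0,0],[0,0,0.2,0,0,0,0],[0,0,0.04,0,0,0,0],[0,0,0.04,0,0,0,0],[0,0,0.04,0,0,0,0],[0,0,0.02,0,0,0,0],[0,0,0,0,0,0,0],[0,0,0,0,0,0,0]]]'; python3 -m jog '[[[0,0,0.02,0,0,0,0],[0,0,0.02,0,0,0,0],[0,0,0,0,0,0,0],[0,0,0,0,0,0,0]]]'
```

```text
time: 8.62
tool_pos: [578.6, -268.6, 73.3]
tcp_rot: [180.0, 0.0, 90.0]
ft_force: [-2.2, 1.5, 3.2]
finger_gap: 0.0
time: 9.12
tool_pos: [578.6, -268.6, 71.2]
tcp_rot: [180.0, 0.0, 90.0]
ft_force: [-1.5, 0.7, 5.0]
finger_gap: 0.1
```

```bash
python3 -m jog '[[[0,0,0.02,0,0,0,0],[0,0,0.02,0,0,0,0],[0,0,0,0,0,0,0],[0,0,0,0,0,0,0]]]'
```

```text
time: 9.62
tool_pos: [578.8, -268.6, 70.9]
tcp_rot: [180.0, 0.0, 90.0]
ft_force: [-7.8, 3.3, 16.4]
finger_gap: 0.2
```

The key has bottomed out: 16 N at z = 70.9, against a stop expected at 71. Now I'll release it and check.

```bash
python3 -m jog '[[[0,0,-0.1,0,0,0,0],[0,0,-0.2,0,0,0,0],[0,0,-0.5,0,0,0,0],[0,0,-0.7,0,0,0,0],[0,0,-0.7,0,0,0,0],[0,0,-0.5,0,0,0,0],[0,0,0,0,0,0,0],[0,0,0,0,0,0,0]]]'
python3 - <<'E'
from h import *
save('scene','s5'); save('wrist','w5')
g=lambda f,x,y,w,h:cv2.resize(cv2.imread(f'pics/{f}.png')[y:y+h,x:x+w],(400,300),interpolation=cv2.INTER_CUBIC)
cv2.imwrite('pics/m5.png',np.vstack([np.hstack([g('s0',130,130,240,180),g('s5',130,130,240,180)]),np.hstack([g('w5',0,0,640,400),g('w4',0,0,640,400)])]))
d=np.load('pics/w5.npz')
for P in [(583,-259,77),(579,-257,77)]:
    uv=proj('w5',[P])[0]; print(uv,atd('w5',uv))
E
```

```text
time: 10.62
tool_pos: [578.1, -268.2, 202.7]
tcp_rot: [-179.9, -0.0, 90.0]
ft_force: [-0.8, 0.1, -0.6]
finger_gap: -0.1
[327.37652449 178.00131154] [ 583.01202215 -259.11645635   76.41679307]
[322.11580087 175.41289853] [ 579.00706396 -257.24022837   75.75012328]
```

View pics/m5.png

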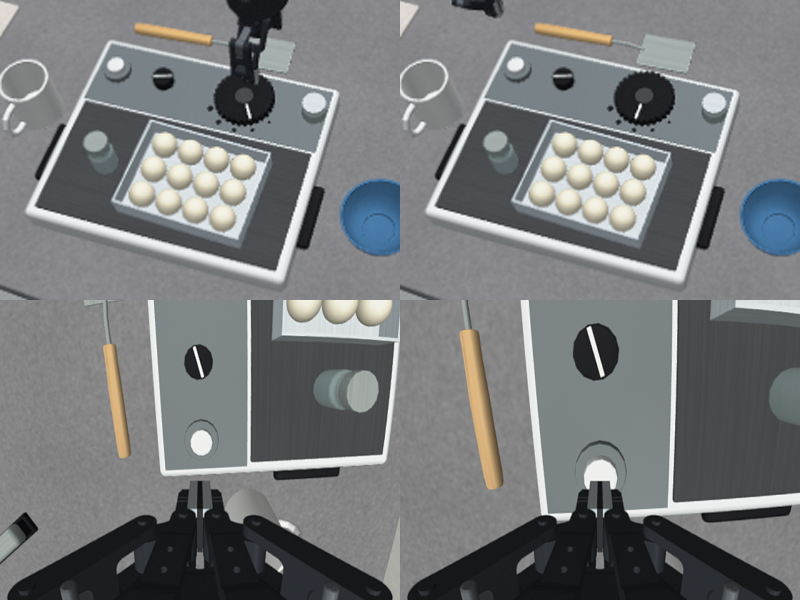

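Before and after views match except for the dial pointer, which is one dot further on. The key is back up at about 76.4 mm, and the timer line and all objects are unchanged.

```bash
python3 -c "
from bench import job; print(job.hand_in())"
```

```text
the job is handed in; nothing more can be done
None
```

The dial is one click up, the start key has been pressed and released, and the job is handed in; the interface gave no verdict.

- **Dial:** I rested both fingertips on the top face with 12–16 N, after briefly reaching 22 N on first contact, and turned it 30° clockwise. The pointer went from 32.5° to 1.8° left of straight away, which puts it at the third dot; it had started at the second. It stayed there after I lifted off.
- **Start key:** I pressed it with the shut fingers until it stopped at z = 70.9 mm with 16 N, against an expected stop at 71 mm. After release, depth readings put its top at about 76 mm against the nominal 77 mm, so it sprang back.
- **Surroundings:** The timer line, tin, pepper jar, egg tray, mug, bowl and spatula look the same in the before and after pictures. I compared these by eye only. The arm ended clear of everything at z = 203 mm, about 10.6 s into the 38 s allowed.

One disagreement came up: my first readings from the scene camera were about 6 mm off the wrist camera's. I went with the wrist camera because the side camera agreed with it on the start key. Contact with the dial came with the TCP at 68.5 mm, since the part-open fingers sit slightly back from it.

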